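# Release the eccentric lock and slide the paint carriage home

### The job

The paint carriage (the small metal sledge with the blue turntable and model car on it) is kept from its spraying place by an eccentric cam. With the fingertips, first push the cam's lever anticlockwise, seen from above, all the way round to its stop so that the cam's low point faces the carriage, and only after that push the carriage forward from behind until it is fully home against its two stop posts. Leave the cam at its low point, do not lift or tip the carriage, and leave everything else on the bench where it stands.

Things in the scene. Friction and masses are not known exactly. Their poses are not given: they have to be found in the camera images.
- fixture: The fixed slide fixture, a grey base plate 8 mm thick. Origin on the bench top directly under the cam's pivot; x points forward (the way the carriage slides, towards the cam), y to the left of that, z up. The base is 84 mm wide from x = -225 to -40 mm, plus a 100 mm disc round the pivot. Rails from x = -225 to -46 mm, 64 mm apart inside, 82 mm over the outsides, tops 22 mm above the bench.
- stops (a point): Midway between the two upright stop posts, on the line of their rear faces, which the carriage's shoulders meet when home: x = -54 mm, y = 0, z = 25 mm in the fixture's frame. Each post is 11 mm along x, 13 mm along y, its top 44 mm above the bench; their centres are 23.5 mm to either side.
- cam (a joint): Cam angle about the vertical pivot at the fixture's origin, rad, growing anticlockwise seen from above. 0: high point faces the carriage; 3.14: low point faces it, and there is the end stop. Starts between -0.2 and 0.5, turns stiffly (0.2 N m), stays where it is left.
- cam_pivot (a point): Centre of the cam's pivot, 26 mm above the bench, on top of the cam plate. The cam is a steel disc of 30 mm radius, its centre 14 mm off the pivot, lying 11 to 26 mm above the bench: it reaches 44 mm from the pivot at its high point and 16 mm at its low point. On it stands a hub of 11 mm radius, up to 44 mm above the bench.
- lever_knob (a point): Centre of the black 22 mm ball knob at the lever's end, 79 mm from the pivot, 36.5 mm above the bench. The lever is a straight bar on top of the cam, 10 mm wide, 30 to 43 mm above the bench, running radially from the pivot to the knob. In the fixture's frame it points at (cam angle - 1.134) rad from the x axis, so it sweeps round the front of the fixture.
- carriage: The loose aluminium carriage, about 0.4 kg, lying between the rails on the base, held by friction only (1 to 5 N). Origin at its underside, middle of its front shoulder face; x forward, z up. Block 78 x 60 x 16 mm from x = -78 to 0. A 60 mm blue turntable with a grey model car, top 49 mm up, is fixed on it. Fully home its origin is at x = -54 mm in the fixture's frame; it starts 48 to 75 mm behind that.
- nose (a point): The tip of the carriage's 20 mm wide nose, 36 mm ahead of its shoulders and 10 mm above its underside. The nose would run against the cam's high point; with the carriage home it stops 2 mm short of the cam's low point.
- push_plate (a point): The place to push: middle of the rear face of the upright plate at the carriage's rear, 78 mm behind its origin, 30 mm above its underside (38 mm above the bench). The plate is 52 mm wide, its top 52 mm above the bench.
- mixing_cup: White ceramic mixing cup, 54 mm across, 42 mm high; origin at the centre of its underside. Leave alone.
- pin_vise: Stainless pin vise lying down, 100 mm long, 16 mm thick; origin under its middle, x along it. Leave alone.
- jar_a: Small glass paint jar with white cap, 34 mm across, 45 mm high; origin under its centre. Leave alone.
- jar_b: Small glass paint jar with black cap, 34 mm across, 45 mm high; origin under its centre. Leave alone.
- sanding_block: Cork sanding block, 70 x 32 x 22 mm; origin under its centre. Leave alone.
- parts_tray: White parts tray, 90 x 120 x 20 mm; origin under its centre. Leave alone.
- file: Needle file with wooden handle lying down, 170 mm long, 16 mm thick; origin under its middle, x along it. Leave alone.
Things that resemble listed ones, but are neither listed nor needed, are in the scene too. Of the things like the carriage, leave any that is red or yellow; of the rest the smaller one is meant.

How it is judged:
By the outcome, as a careful person would: the job done as asked, in the order asked, and still so for the second after the job is handed in, with the robot touching nothing.
It also fails if it takes over 58 s, if anything falls off the work surface, if the arm or the gripper's body presses on something with over 40 N, if the wrist force passes 120 N, or if a joint passes its speed limit or range.

### The arm

A 6-joint arm with a two-finger parallel gripper is mounted at the origin on the work surface. World frame = base frame: x ahead of the robot, y to its left, z up, the work surface at z = 0. Lengths are in m, angles in rad, forces in N, time in s.
With the tool pointing down it reaches from about 0.35 to 0.85 m from the base axis. Payload 8.1 kg.
Tool frame: the origin (TCP) lies at the centre of the arm's flange, where the gripper is bolted on; the fingertips stand 186 mm ahead of it and the grasp point (between the pads) lies 167 mm ahead of it (robot.nose_length is the distance from the TCP to the fingertips, in m); z points along the fingers, x is the direction in which the jaws open and shut, and the axes are right-handed (so a half turn about z gives the same grasp; the last joint's range is limited). The gripper opens to 93 mm and grips with 3 to 60 N. Pads are 15 mm wide; open, the fingers measure 128 mm over their backs; the gripper's body (75 mm by 188 mm) begins 65 mm behind the grasp point.
Start: joints at [1.166, 0.13, 1.488, -0, 1.523, -0.085], TCP at [0.189, 0.57, 0.405] pointing down, gripper open.
Joint ranges: [-2.96, 2.96], [-0.89, 2.26], [0.02, 2.5], [-1.34, 4.48], [0, 2.73], [-2.66, 2.66]. Speed limits (rad/s): [2.39, 2.39, 2.79, 3.14, 3.14, 3.14].

### API

Orientations are given as a rotation vector (axis times angle).
In Python, from plant import robot gives the robot as it stands.
- The arm moves only by the tool arm_command, never from a script. Its argument "motion" is a list of rows, each an object with "slide": the shift along the tool's x, y, z each as a share of 0.4 m, from -1 to 1, a list of three; "turn": the turn, a rotation vector about the tool's x, y, z each as a share of 0.5 rad, from -1 to 1, a list of three. A call has exactly 5 rows; each row shifts and turns the commanded pose from where the row before left it, along the tool's axes as they then stand; what a row does not reach is not made up. A row lasts 1/12 s, in which the tool goes at most 41.7 mm and 7.16 degrees, less where a joint would pass 70% of its speed; a pose out of reach is approached as far as the arm can. A call with a number of a shift or a turn outside -1 to 1 is refused whole. A call with a gripper value outside its range is refused whole. "gripper" is the opening in per cent of the stroke, from 0 (shut) to 100 (fully open), set as the call begins (left out, the last holds). The fingers move at their own pace and stop on an object; "grip_force" is the grip in N (left out, the last holds). Time passes only in rows, so rows that do not move let the fingers close, or fill a call up. It gives the time, the measured TCP pose, the force and the opening at its end, in the units of the state.
- robot.read_state(): the state, without advancing time (a new reading comes with each control period).
- robot.read_camera(name): name is "scene" or "top" or "wrist"; returns a dict with "pixels" (420x560x3 uint8, blue, green, red), "intrinsics" (3x3 intrinsics, pixels), "T" (4x4, takes a point from camera to world coordinates). Camera axes: x right, y down, z forward; pixel columns grow to the right and rows downward; lengths in m; the calibration is good to about 2 mm. A picture is of the moment at which its call begins. There is no depth.
- robot.close_job(): hands the job in, once; it reports no verdict.
The state is a dict: "t": time; "q": joint angles; "dq": joint speeds; "joint_torque": joint torques, N m; "tool_pos": TCP position; "orientation": TCP orientation; "force": force on the tool from outside, world axes, zero at the start; "wrist_torque": the same for the moment, N m; "opening": finger opening in m.
Only numpy, scipy, OpenCV 4.12 (cv2) and the standard library are available. Lean on these libraries where they do the work, as an engineer would, in place of code of your own. Each camera call takes 0.05 s, during which the arm holds its last target.

## Working session

There is one attempt and no reset: what is moved stays moved. The work goes in short steps, Python scripts to look and compute and a tool call to move; the robot and the scene stay as the last step left them, time stands still between calls to the robot, and variables do not carry over. Pictures are saved under pics/ and viewed, and the job is handed in when it is done.

Besides the shell and the picture viewer there is one more tool, called after "Request:" as name(argument=value, ...), one argument or row to a line, values as JSON. arm_command: Moves the arm, as the interface text tells. Shift numbers are shares of 0.4 m and turn numbers shares of 0.5 rad, none past 1 either way. Its arguments: {"type":"object","properties":{"motion":{"type":"array","items":{"type":"object","properties":{"slide":{"type":"array","items":{"type":"number"}},"turn":{"type":"array","items":{"type":"number"}}}}},"gripper":{"type":"number"},"grip_force":{"type":"number"}},"required":["motion"]}

```bash
mkdir -p pics; ls
python3 - <<'E'
from plant import robot
import cv2,numpy as np
s=robot.read_state()
print({k:np.round(v,3).tolist() for k,v in s.items()}, robot.nose_length)
for n in ["scene","top","wrist"]:
    c=robot.read_camera(n)
    cv2.imwrite(f"pics/{n}0.png",c["pixels"])
    np.savez(f"{n}0.npz",**c)
    print(n,c["intrinsics"].round(1).tolist(),c["T"].round(3).tolist())
E
```

```text
pics
{'t': 0.0, 'q': [1.166, 0.131, 1.489, -0.0, 1.523, -0.085], 'dq': [0.0, -0.002, 0.0, 0.001, -0.001, 0.001], 'joint_torque': [0.001, -55.985, -49.175, 0.077, 0.035, -0.0], 'tool_pos': [0.189, 0.569, 0.404], 'orientation': [2.546, 1.839, -0.002], 'force': [0.054, -0.678, -0.101], 'wrist_torque': [0.006, -0.006, -0.003], 'opening': 0.093} 0.1861
scene [[449.6, 0.0, 272.9], [0.0, 449.6, 213.2], [0.0, 0.0, 1.0]] [[0.245, 0.69, -0.681, 1.312], [0.969, -0.163, 0.183, -0.162], [0.016, -0.705, -0.709, 0.855], [0.0, 0.0, 0.0, 1.0]]
top [[389.5, 0.0, 275.0], [0.0, 389.5, 211.3], [0.0, 0.0, 1.0]] [[-0.005, -0.996, 0.086, 0.441], [-1.0, 0.005, -0.002, 0.049], [0.002, -0.086, -0.996, 1.07], [0.0, 0.0, 0.0, 1.0]]
wrist [[362.0, 0.0, 273.4], [0.0, 362.0, 213.9], [0.0, 0.0, 1.0]] [[0.314, 0.915, 0.254, 0.117], [0.95, -0.302, -0.085, 0.593], [-0.001, 0.268, -0.964, 0.383], [0.0, 0.0, 0.0, 1.0]]
```

View pics/scene0.png

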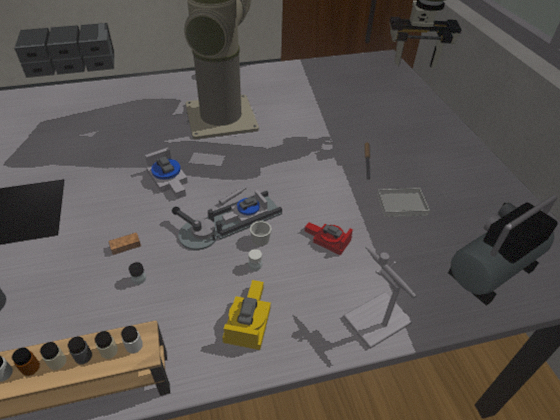

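View pics/top0.png

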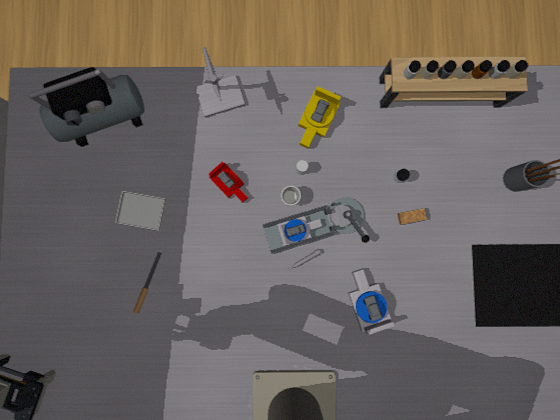

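View pics/wrist0.png

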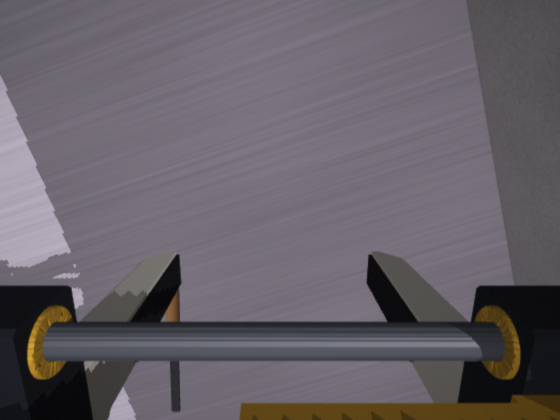

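Run:
```python
import cv2
a=cv2.imread("pics/top0.png")[180:280,250:390]; cv2.imwrite("pics/top0c.png",cv2.resize(a,None,fx=5.6,fy=5.6,interpolation=cv2.INTER_CUBIC))
a=cv2.imread("pics/scene0.png")[170:270,160:300]; cv2.imwrite("pics/scene0c.png",cv2.resize(a,None,fx=5.6,fy=5.6,interpolation=cv2.INTER_CUBIC))
```

```text
(no output)
```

View pics/top0c.png

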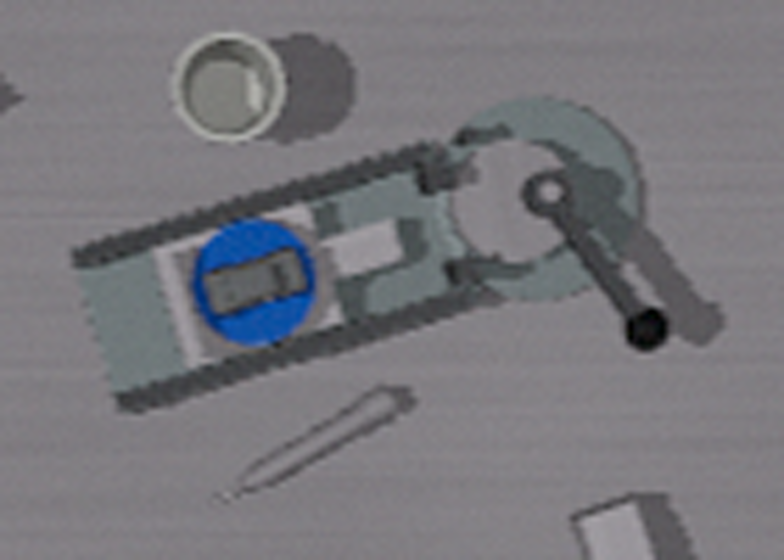

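View pics/scene0c.png

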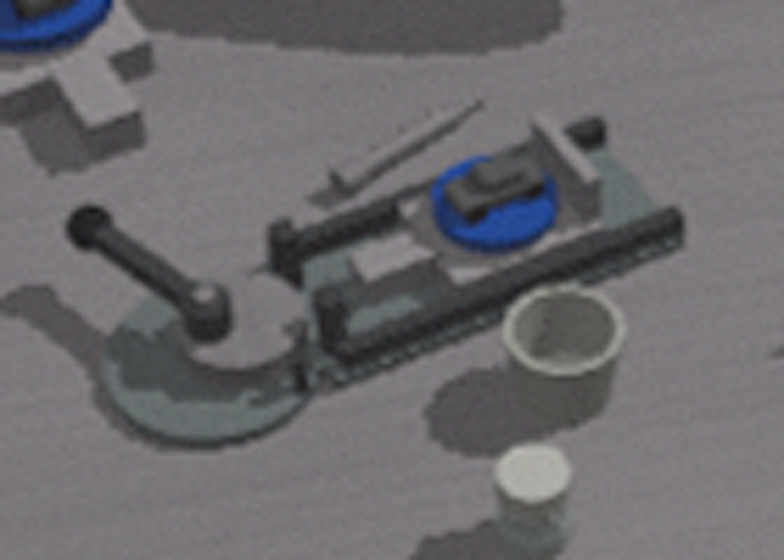

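```bash
cat > h.py <<'E'
import numpy as np
from scipy.optimize import least_squares
def load(n): 
    d=np.load(n+".npz"); return d["intrinsics"],d["T"]
def proj(c,P):
    K,T=c; p=(np.atleast_2d(P)-T[:3,3])@T[:3,:3]; p=p@K.T; return p[:,:2]/p[:,2:]
def ray(c,uv,z):
    K,T=c; d=T[:3,:3]@np.linalg.solve(K,[uv[0],uv[1],1]); o=T[:3,3]; return o+d*(z-o[2])/d[2]
def F(p,P):
    P=np.atleast_2d(P); c,s=np.cos(p[2]),np.sin(p[2])
    return np.c_[p[0]+c*P[:,0]-s*P[:,1],p[1]+s*P[:,0]+c*P[:,1],P[:,2]]
E
cat > fit.py <<'E'
from h import *
top,sc=load("top0"),load("scene0")
ct=lambda u,v:((u+.5)/5.6-.5+250,(v+.5)/5.6-.5+180)
cs=lambda u,v:((u+.5)/5.6-.5+160,(v+.5)/5.6-.5+170)
print("hub",ray(top,ct(547,192),.044),ray(sc,cs(208,298),.044))
print("knob",ray(top,ct(645,327),.0365),ray(sc,cs(89,226),.0365))
obs=[(top,(0,0,.044),ct(547,192)),(top,'k',ct(645,327)),(sc,(0,0,.044),cs(208,298)),(sc,'k',cs(89,226)),
(top,(-.225,.041,.022),ct(73,248)),(top,(-.225,-.041,.022),ct(118,412)),
(sc,(-.225,.041,.022),cs(682,212)),
(top,'n',ct(403,240)),(sc,'n',cs(372,264)),(top,'p',ct(170,308))]
def pts(p,P):
    if P=='k':
        a=p[3]-1.134; P=(.079*np.cos(a),.079*np.sin(a),.0365)
    elif P=='n': P=(-.054-p[4]+.036,0,.008+.016)
    elif P=='p': P=(-.054-p[4]-.078+.002,0,.052)
    return F(p,P)
def res(p): return np.concatenate([(proj(c,pts(p,P))[0]-o) for c,P,o in obs])
r=least_squares(res,[.44,-.13,-1.3,.2,.06])
print(r.x.round(4)); print(r.fun.reshape(-1,2).round(1))
E
python3 fit.py
```

```text
hub [ 0.52227394 -0.14427387  0.044     ] [ 0.52249187 -0.14439093  0.044     ]
knob [ 0.45861984 -0.1907046   0.0365    ] [ 0.4571031  -0.19138095  0.0365    ]
[ 0.5224 -0.1455 -1.2808 -0.1114  0.0577]
[[ 0.5 -0.1]
 [ 0.2  0.3]
 [-0.5  0.1]
 [ 0.1  0.2]
 [-0.6  0.3]
 [ 0.2  0.3]
 [ 0.5  0.1]
 [-2.   0.1]
 [-1.8  0.9]
 [-0.1 -0.2]]
```

Request:
arm_command(
  motion=[
    {"turn":[0,0,0.24],"slide":[0,0,0]},
    {"turn":[0,0,0.24],"slide":[0,0,0]},
    {"turn":[0,0,0.24],"slide":[0,0,0]},
    {"turn":[0,0,0.24],"slide":[0,0,0]},
    {"turn":[0,0,0.24],"slide":[0,0,0]},
  ],
  gripper=0,
  grip_force=20,
)

```text
t: 0.57
tool_pos: [0.1886, 0.5695, 0.4043]
orientation: [2.979, 0.996, -0.001]
force: [-0.4, 0.4, 0.2]
opening: 0.0642
```

Request:
arm_command(
  motion=[
    {"turn":[0,0,0.24],"slide":[0,0,0]},
    {"turn":[0,0,0.24],"slide":[0,0,0]},
    {"turn":[0,0,0.24],"slide":[0,0,0]},
    {"turn":[0,0,0],"slide":[0,0,0]},
    {"turn":[0,0,0],"slide":[0,0,0]},
  ],
)

```text
t: 0.98
tool_pos: [0.1885, 0.5695, 0.4044]
orientation: [3.107, 0.461, -0.001]
force: [-0.4, -0.4, 0.9]
opening: 0.0308
```

```bash
cat >> h.py <<'E'
FX=np.array([.5224,-.1448,-1.2808])
PSI=0.2946
def slide(d):
    c,s=np.cos(PSI),np.sin(PSI); R=np.array([[c,s,0],[s,-c,0],[0,0,-1]]) # columns x,y,z ; rows sym
    return R.T@np.asarray(d)/.4
def fing(phi,r=.066,pen=0.0):
    # world centre of finger rect touching bar at world lever angle phi
    n=phi+np.pi/2; t=n-PSI
    h=.0175*abs(np.cos(t))+.0075*abs(np.sin(t))
    o=.005+h-pen
    return FX[:2]+r*np.array([np.cos(phi),np.sin(phi)])-o*np.array([np.cos(n),np.sin(n)])
E
cat > a.py <<'E'
from h import *
top=load("top0"); ct=lambda u,v:((u+.5)/5.6-.5+250,(v+.5)/5.6-.5+180)
def toF(w): 
    d=w[:2]-FX[:2]; c,s=np.cos(FX[2]),np.sin(FX[2]); return np.array([c*d[0]+s*d[1],-s*d[0]+c*d[1]])
print("cup",toF(ray(top,ct(230,88),.042)),"vise",toF(ray(top,ct(240,485),.008)),toF(ray(top,ct(400,395),.008)))
for a in np.linspace(-.35,3.14,8): 
    f=fing(a-1.134+FX[2]); print(round(a,2),f.round(4),toF(f).round(3))
f0=fing(-.111-1.134+FX[2],pen=-.02); print("start",f0,toF(f0))
print(slide([f0[0]-.1885,f0[1]-.5695,0]), slide([.45-.1885,.15-.5695,0]))
E
python3 a.py
```

```text
cup [-0.12899787  0.09093736] vise [-0.17847356 -0.091219  ] [-0.09157664 -0.07243355]
-0.35 [ 0.4559 -0.1561] [-0.008 -0.067]
0.15 [ 0.4641 -0.1821] [ 0.019 -0.067]
0.65 [ 0.486  -0.2048] [ 0.047 -0.052]
1.15 [ 0.5205 -0.2145] [ 0.066 -0.022]
1.64 [ 0.5531 -0.2079] [0.069 0.011]
2.14 [ 0.5804 -0.1825] [0.053 0.045]
2.64 [ 0.5898 -0.1433] [0.018 0.065]
3.14 [ 0.5845 -0.1153] [-0.01   0.068]
start [ 0.4467814 -0.1521949] [-0.01453692 -0.0745757 ]
[0.09401242 1.91399234 0.        ] [0.32107336 1.19338909 0.        ]
```

Request:
arm_command(
  motion=[
    {"slide":[0.025,0.1,0],"turn":[0,0,0]},
    {"slide":[0.025,0.1,0],"turn":[0,0,0]},
    {"slide":[0.025,0.1,0],"turn":[0,0,0]},
    {"slide":[0.025,0.1,0],"turn":[0,0,0]},
    {"slide":[0.025,0.1,0],"turn":[0,0,0]},
  ],
)

```text
t: 1.4
tool_pos: [0.2942, 0.3907, 0.4046]
orientation: [3.107, 0.464, 0.0]
force: [0.9, 0.5, 0.4]
opening: 0.0014
```

Request:
arm_command(
  motion=[
    {"slide":[0.025,0.1,0],"turn":[0,0,0]},
    {"slide":[0.025,0.1,0],"turn":[0,0,0]},
    {"slide":[0.025,0.1,0],"turn":[0,0,0]},
    {"slide":[0.025,0.1,0],"turn":[0,0,0]},
    {"slide":[0.025,0.1,0],"turn":[0,0,0]},
  ],
)

```text
t: 1.82
tool_pos: [0.3996, 0.2132, 0.405]
orientation: [-3.107, -0.463, -0.001]
force: [1.0, 0.1, 0.4]
opening: 0.0003
```

Request:
arm_command(
  motion=[
    {"slide":[-0.017,0.1,0],"turn":[0,0,0]},
    {"slide":[-0.017,0.1,0],"turn":[0,0,0]},
    {"slide":[-0.017,0.1,0],"turn":[0,0,0]},
    {"slide":[-0.017,0.1,0],"turn":[0,0,0]},
    {"slide":[-0.017,0.1,0],"turn":[0,0,0]},
  ],
)

```text
t: 2.23
tool_pos: [0.4236, 0.0118, 0.4049]
orientation: [3.107, 0.463, 0.001]
force: [0.7, -0.3, 0.4]
opening: 0.0005
```

Request:
arm_command(
  motion=[
    {"slide":[-0.017,0.1,0],"turn":[0,0,0]},
    {"slide":[-0.017,0.1,0],"turn":[0,0,0]},
    {"slide":[-0.017,0.1,0],"turn":[0,0,0]},
    {"slide":[-0.017,0.1,0],"turn":[0,0,0]},
    {"slide":[0,0,0],"turn":[0,0,0]},
  ],
)

```text
t: 2.65
tool_pos: [0.4436, -0.1531, 0.4047]
orientation: [3.106, 0.454, -0.001]
force: [1.0, 0.0, 0.5]
opening: 0.0004
```

Request:
arm_command(
  motion=[
    {"slide":[0,0,0.1],"turn":[0,0,0]},
    {"slide":[0,0,0.1],"turn":[0,0,0]},
    {"slide":[0,0,0.1],"turn":[0,0,0]},
    {"slide":[0,0,0.08],"turn":[0,0,0]},
    {"slide":[0,0,0],"turn":[0,0,0]},
  ],
)

```text
t: 3.07
tool_pos: [0.4405, -0.1457, 0.2456]
orientation: [-3.101, -0.46, 0.016]
force: [-1.6, 0.1, -1.2]
opening: 0.0004
```

```bash
cat > snap.py <<'E'
import sys,cv2,numpy as np
from plant import robot
tag=sys.argv[1]
for a in sys.argv[2:]:
    n,*b=a.split(":"); c=robot.read_camera(n); np.savez(n+tag+".npz",**c); im=c["pixels"]
    if b:
        u0,u1,v0,v1=map(int,b[0].split(",")); f=min(780/(u1-u0),590/(v1-v0)); im=cv2.resize(im[v0:v1,u0:u1],None,fx=f,fy=f,interpolation=cv2.INTER_CUBIC); print(n,"scale",f)
    cv2.imwrite(f"pics/{n}{tag}.png",im)
s=robot.read_state(); print(s["t"],s["tool_pos"].round(4) if hasattr(s["tool_pos"],"round") else s["tool_pos"],s["force"])
E
python3 snap.py 1 scene:140,300,150,270 wrist
```

```text
scene scale 4.875
3.1667 [ 0.4434 -0.147   0.2524] [ 0.86574282 -0.37535009  0.60232305]
```

View pics/scene1.png

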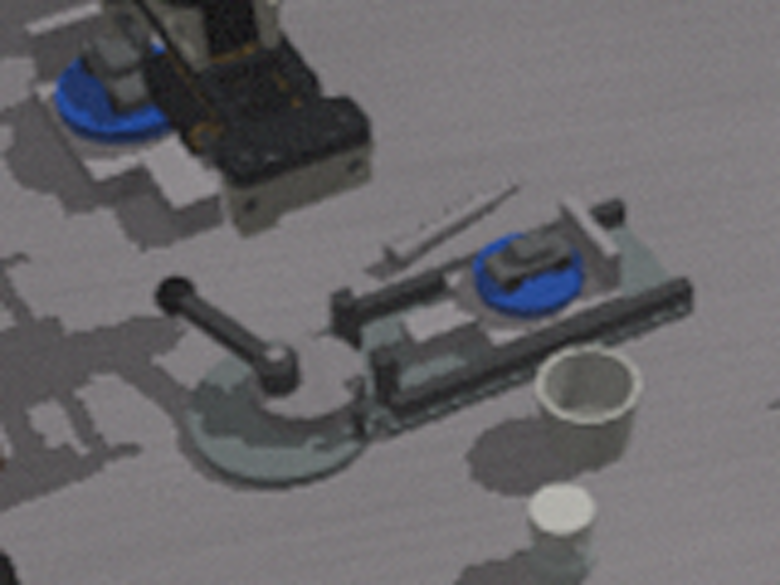

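View pics/wrist1.png

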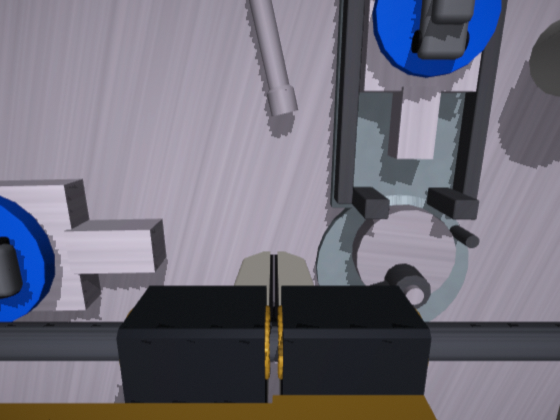

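Request:
arm_command(
  motion=[
    {"slide":[0,0,0.048],"turn":[0,0,0]},
    {"slide":[0,0,0.048],"turn":[0,0,0]},
    {"slide":[0,0,0],"turn":[0,0,0]},
    {"slide":[0,0,0],"turn":[0,0,0]},
    {"slide":[0,0,0],"turn":[0,0,0]},
  ],
)

```text
t: 3.58
tool_pos: [0.4451, -0.1478, 0.2171]
orientation: [3.106, 0.456, 0.005]
force: [0.5, 0.1, 0.9]
opening: 0.0004
```

```bash
cat > b.py <<'E'
from h import *
from plant import robot
s=robot.read_state(); p=np.array(s["tool_pos"]); print(p.round(4),np.round(s["force"],1))
# arc from current to end, pen .0
ang=np.r_[-.111,np.arange(.1,3.11,.12),3.14]
prev=p[:2]
for a in ang:
    f=fing(a-1.134+FX[2]); d=f-prev; sl=slide([d[0],d[1],0]); print(round(a,2),f.round(4),sl.round(3)[:2]); prev=f
E
python3 b.py
```

```text
[ 0.4451 -0.1478  0.2171] [0.5 0.1 0.9]
-0.11 [ 0.4583 -0.1685] [0.017 0.059]
0.1 [ 0.4627 -0.1796] [0.002 0.03 ]
0.22 [ 0.4663 -0.1858] [0.004 0.017]
0.34 [ 0.4708 -0.1917] [0.006 0.017]
0.46 [ 0.476  -0.1973] [0.009 0.017]
0.58 [ 0.4822 -0.2023] [0.011 0.017]
0.7 [ 0.4891 -0.2067] [0.013 0.016]
0.82 [ 0.4969 -0.2102] [0.016 0.014]
0.94 [ 0.5052 -0.2128] [0.018 0.012]
1.06 [ 0.514  -0.2142] [0.02 0.01]
1.18 [ 0.5226 -0.2146] [0.02  0.007]
1.3 [ 0.5304 -0.2144] [0.019 0.005]
1.42 [ 0.5383 -0.2132] [0.02  0.003]
1.54 [ 0.5463 -0.2109] [0.021 0.   ]
1.66 [ 0.5541 -0.2074] [ 0.021 -0.003]
1.78 [ 0.5616 -0.2029] [ 0.021 -0.005]
1.9 [ 0.5686 -0.1972] [ 0.021 -0.009]
2.02 [ 0.5749 -0.1904] [ 0.02  -0.012]
2.14 [ 0.5803 -0.1827] [ 0.019 -0.015]
2.26 [ 0.5846 -0.1741] [ 0.017 -0.017]
2.38 [ 0.5877 -0.1648] [ 0.014 -0.02 ]
2.5 [ 0.5895 -0.1551] [ 0.011 -0.022]
2.62 [ 0.5899 -0.1451] [ 0.008 -0.024]
2.74 [ 0.5891 -0.1361] [ 0.005 -0.022]
2.86 [ 0.5884 -0.13  ] [ 0.003 -0.015]
2.98 [ 0.5872 -0.1237] [ 0.002 -0.016]
3.1 [ 0.5853 -0.1174] [-0.    -0.016]
3.14 [ 0.5845 -0.1153] [-0.    -0.006]
```

Request:
arm_command(
  motion=[
    {"slide":[0.017,0.03,0.008],"turn":[0,0,0]},
    {"slide":[0,0.029,0],"turn":[0,0,0]},
    {"slide":[0.002,0.03,0],"turn":[0,0,0]},
    {"slide":[0.004,0.017,0],"turn":[0,0,0]},
    {"slide":[0.006,0.017,0],"turn":[0,0,0]},
  ],
)

```text
t: 4.0
tool_pos: [0.4693, -0.1919, 0.2117]
orientation: [-3.108, -0.455, 0.0]
force: [-2.0, 4.6, 0.7]
opening: 0.0007
```

```bash
python3 snap.py 2 scene:140,300,150,270
```

```text
scene scale 4.875
4.05 [ 0.4698 -0.1927  0.2117] [-2.1794854   0.53904799  0.07685688]
```

View pics/scene2.png

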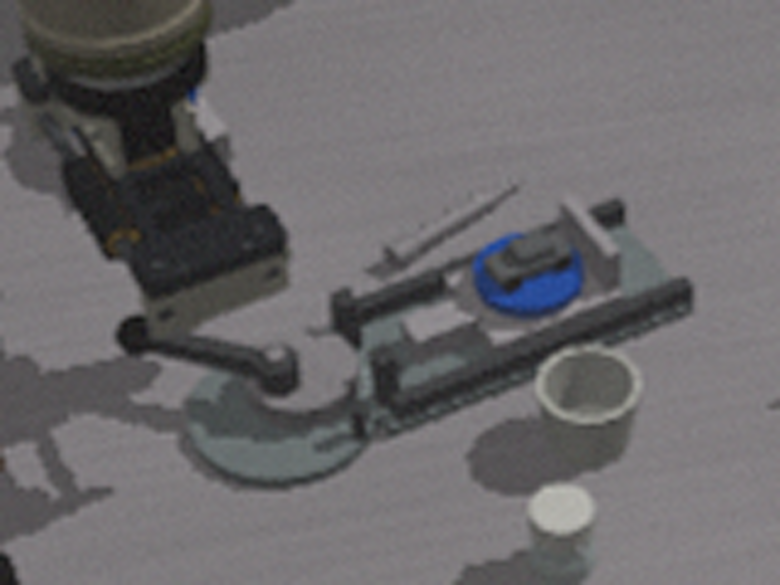

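The knob, now at (135,333) in the crop, is moving anticlockwise with the finger behind it. I'll continue the arc, raised slightly.

Request:
arm_command(
  motion=[
    {"slide":[0.009,0.017,-0.006],"turn":[0,0,0]},
    {"slide":[0.011,0.017,0],"turn":[0,0,0]},
    {"slide":[0.013,0.016,0],"turn":[0,0,0]},
    {"slide":[0.016,0.014,0],"turn":[0,0,0]},
    {"slide":[0.018,0.012,0],"turn":[0,0,0]},
  ],
)

```text
t: 4.47
tool_pos: [0.5041, -0.2119, 0.2133]
orientation: [-3.105, -0.455, 0.0]
force: [-3.0, 16.1, 5.4]
opening: 0.0004
```

Request:
arm_command(
  motion=[
    {"slide":[0.02,0.01,0],"turn":[0,0,0]},
    {"slide":[0.02,0.007,0],"turn":[0,0,0]},
    {"slide":[0.019,0.005,0],"turn":[0,0,0]},
    {"slide":[0.02,0.003,0],"turn":[0,0,0]},
    {"slide":[0.021,0,0],"turn":[0,0,0]},
  ],
)

```text
t: 4.88
tool_pos: [0.5452, -0.2107, 0.2131]
orientation: [-3.108, -0.456, 0.002]
force: [-3.7, 1.3, 1.0]
opening: 0.0002
```

```bash
python3 snap.py 3 scene:140,300,150,270
```

```text
scene scale 4.875
4.9333 [ 0.5464 -0.2104  0.2135] [-2.16112745  1.12919025 -0.7236157 ]
```

View pics/scene3.png

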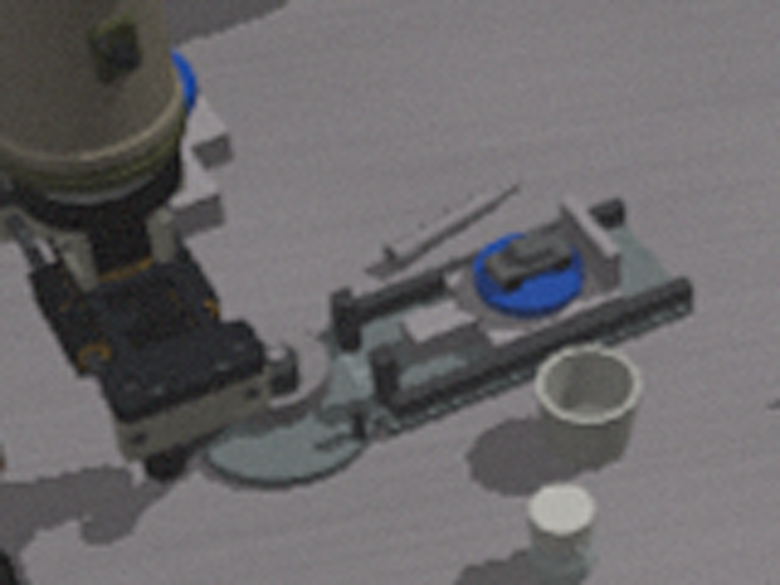

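The knob has come round to about (165,465), with the finger behind it. Continuing.

Request:
arm_command(
  motion=[
    {"slide":[0.021,-0.003,0],"turn":[0,0,0]},
    {"slide":[0.021,-0.005,0],"turn":[0,0,0]},
    {"slide":[0.021,-0.009,0],"turn":[0,0,0]},
    {"slide":[0.02,-0.012,0],"turn":[0,0,0]},
    {"slide":[0.019,-0.015,0],"turn":[0,0,0]},
  ],
)

```text
t: 5.35
tool_pos: [0.578, -0.1815, 0.2129]
orientation: [-3.107, -0.455, 0.007]
force: [-19.9, 3.4, 10.8]
opening: 0.0003
```

Request:
arm_command(
  motion=[
    {"slide":[0.017,-0.017,0],"turn":[0,0,0]},
    {"slide":[0.014,-0.02,0],"turn":[0,0,0]},
    {"slide":[0.011,-0.022,0],"turn":[0,0,0]},
    {"slide":[0.008,-0.024,0],"turn":[0,0,0]},
    {"slide":[0.005,-0.022,0],"turn":[0,0,0]},
  ],
)

```text
t: 5.77
tool_pos: [0.5884, -0.1351, 0.2141]
orientation: [3.107, 0.455, 0.003]
force: [-1.4, -4.0, -0.3]
opening: 0.0
```

```bash
python3 snap.py 4 scene:140,300,150,270
```

```text
scene scale 4.875
5.8167 [ 0.5883 -0.1335  0.214 ] [ 2.29361887 -0.22275608 -0.53625548]
```

View pics/scene4.png

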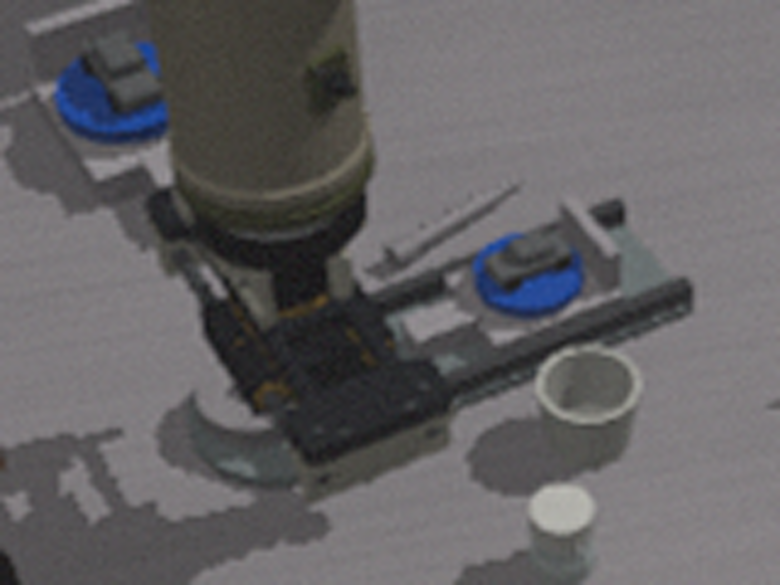

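Request:
arm_command(
  motion=[
    {"slide":[0.003,-0.015,0],"turn":[0,0,0]},
    {"slide":[0.002,-0.013,0],"turn":[0,0,0]},
    {"slide":[0,-0.01,0],"turn":[0,0,0]},
    {"slide":[0,-0.005,0],"turn":[0,0,0]},
    {"slide":[0,0,0],"turn":[0,0,0]},
  ],
)

```text
t: 6.23
tool_pos: [0.5848, -0.1182, 0.2139]
orientation: [3.108, 0.456, 0.001]
force: [-0.5, -2.6, 0.9]
opening: 0.0002
```

```bash
python3 snap.py 5 wrist top:250,390,180,285
```

```text
top scale 5.571428571428571
6.3333 [ 0.5848 -0.1184  0.2138] [-0.2724625  -1.75744308  1.34941407]
```

View pics/wrist5.png

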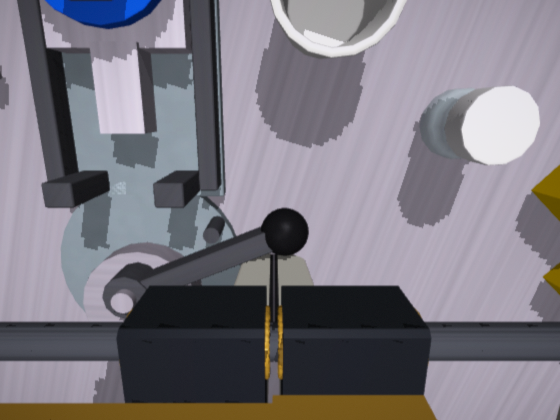

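View pics/top5.png

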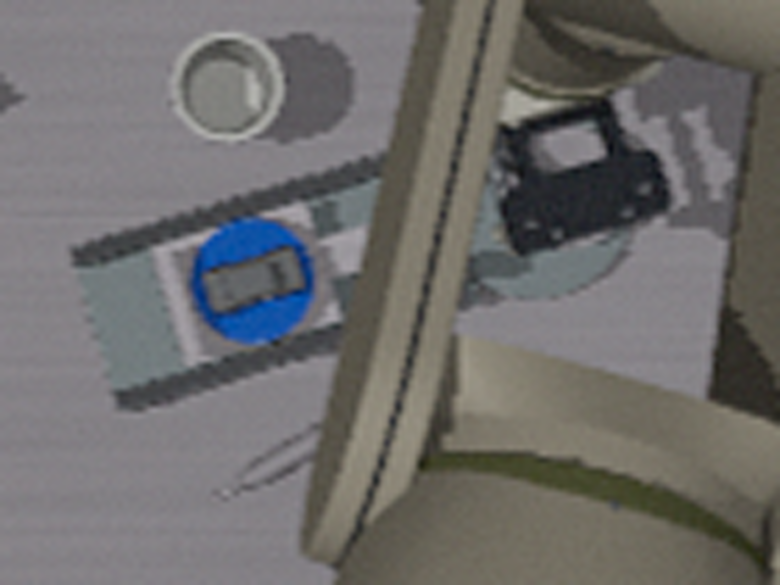

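```bash
cat > lev.py <<'E'
from h import *
import sys
tag=sys.argv[1]; k=tuple(map(float,sys.argv[2].split(","))); 
c=load(tag); K=ray(c,k,.0365); print(K)
if len(sys.argv)>3:
    H=ray(c,tuple(map(float,sys.argv[3].split(","))),.044); print("hub",H, "r",np.linalg.norm((K-H)[:2]), "a",np.arctan2(*(K-H)[1::-1])-FX[2]+1.134)
d=K[:2]-FX[:2]; print(np.linalg.norm(d),np.arctan2(d[1],d[0])-FX[2]+1.134)
E
python3 lev.py wrist5 285,232 121,302
```

```text
[ 0.58320129 -0.0952307   0.0365    ]
hub [ 0.52017001 -0.146853    0.044     ] r 0.08147271798438172 a 3.1010163603514944
0.07844687953239139 3.09878111138138
```

Request:
arm_command(
  motion=[
    {"slide":[-0.002,-0.005,0],"turn":[0,0,0]},
    {"slide":[-0.002,-0.005,0],"turn":[0,0,0]},
    {"slide":[-0.001,-0.003,0],"turn":[0,0,0]},
    {"slide":[0,0,0],"turn":[0,0,0]},
    {"slide":[0,0,0],"turn":[0,0,0]},
  ],
)

```text
t: 6.75
tool_pos: [0.5822, -0.1152, 0.2142]
orientation: [3.105, 0.455, 0.006]
force: [7.2, -9.2, -4.4]
opening: 0.0001
```

```bash
python3 snap.py 6 wrist
```

```text
6.8 [ 0.5822 -0.1152  0.2142] [ 7.74344561 -8.78557133 -3.58020192]
```

View pics/wrist6.png

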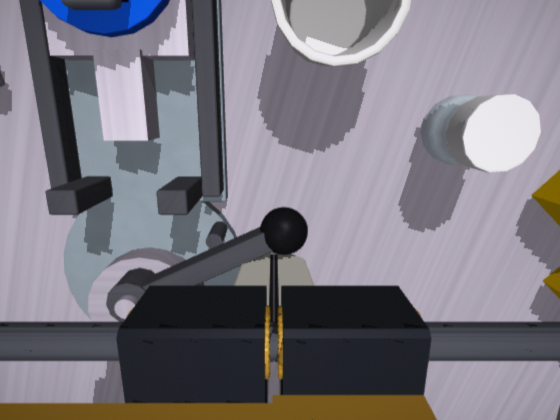

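```bash
python3 lev.py wrist6 284.5,231.5 124,307
```

```text
[ 0.58093281 -0.09253226  0.0365    ]
hub [ 0.51983175 -0.14647686  0.044     ] r 0.08150681129889618 a 3.1380728481244655
0.07847296967493252 3.1437146784141254
```

Request:
arm_command(
  motion=[
    {"slide":[-0.001,-0.002,0],"turn":[0,0,0]},
    {"slide":[-0.001,-0.003,0],"turn":[0,0,0]},
    {"slide":[0,0,0],"turn":[0,0,0]},
    {"slide":[0,0,0],"turn":[0,0,0]},
    {"slide":[0,0,0],"turn":[0,0,0]},
  ],
)

```text
t: 7.22
tool_pos: [0.5815, -0.1145, 0.2144]
orientation: [3.103, 0.454, 0.009]
force: [12.1, -14.3, -8.3]
opening: 0.0004
```

Request:
arm_command(
  motion=[
    {"slide":[0.012,0.03,0],"turn":[0,0,0]},
    {"slide":[0.008,0.02,0],"turn":[0,0,0]},
    {"slide":[0,0,-0.05],"turn":[0,0,0]},
    {"slide":[0,0,-0.1],"turn":[0,0,0]},
    {"slide":[0,0,-0.1],"turn":[0,0,0]},
  ],
)

```text
t: 7.63
tool_pos: [0.5921, -0.1288, 0.3118]
orientation: [-3.105, -0.454, 0.009]
force: [0.4, 0.2, 0.2]
opening: 0.0006
```

Request:
arm_command(
  motion=[
    {"slide":[0,0,-0.1],"turn":[0,0,0]},
    {"slide":[0,0,0],"turn":[0,0,0]},
    {"slide":[0,0,0],"turn":[0,0,0]},
    {"slide":[0,0,0],"turn":[0,0,0]},
    {"slide":[0,0,0],"turn":[0,0,0]},
  ],
)

```text
t: 8.05
tool_pos: [0.5927, -0.1289, 0.3512]
orientation: [-3.107, -0.455, 0.005]
force: [-0.2, 0.6, -1.0]
opening: 0.0001
```

```bash
python3 snap.py 7 wrist
python3 - <<'E'
from h import *
from plant import robot
s=robot.read_state();o=np.array(s["orientation"]);print(o, 2*np.arctan2(o[1],o[0]))
p=np.array(s["tool_pos"]); t=F(FX,[-.225,0,p[2]])[0]; print(t,slide(t-p))
E
```

```text
8.1 [ 0.5926 -0.129   0.351 ] [-0.27558205  0.11673573 -0.23366784]
[-3.10639973 -0.4552446   0.00594813] -5.9921558875915215
[0.45806154 0.07080511 0.3509792 ] [-0.1769233  -0.57562493  0.        ]
```

View pics/wrist7.png

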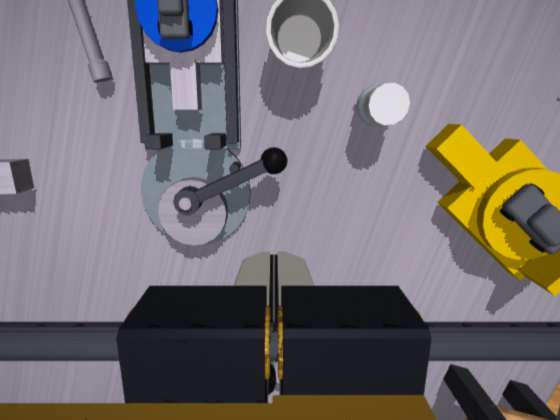

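The cam's low point faces the carriage, with the knob at (274,160), the hub at (187,202), and the lever against the pin at (235,165). I'll check the angle, then go behind the carriage.

```bash
python3 lev.py wrist7 274,160 187,201.5
```

```text
[ 0.58072874 -0.09183596  0.0365    ]
hub [ 0.52231314 -0.14364358  0.044     ] r 0.0780795253365687 a 3.1403188747556476
0.07878725670418893 3.152031970636252
```

Request:
arm_command(
  motion=[
    {"slide":[-0.03,-0.095,0],"turn":[0,0,0]},
    {"slide":[-0.03,-0.095,0],"turn":[0,0,0]},
    {"slide":[-0.03,-0.095,0],"turn":[0,0,0]},
    {"slide":[-0.03,-0.095,0],"turn":[0,0,0]},
    {"slide":[-0.03,-0.095,0],"turn":[0,0,0]},
  ],
)

```text
t: 8.52
tool_pos: [0.4795, 0.0367, 0.3514]
orientation: [-3.108, -0.454, 0.006]
force: [1.3, 1.0, 0.7]
opening: 0.0006
```

Request:
arm_command(
  motion=[
    {"slide":[-0.027,-0.1,0],"turn":[0,0,0]},
    {"slide":[0,0,0.05],"turn":[0,0,0]},
    {"slide":[0,0,0.05],"turn":[0,0,0]},
    {"slide":[0,0,0],"turn":[0,0,0]},
    {"slide":[0,0,0],"turn":[0,0,0]},
  ],
)

```text
t: 8.93
tool_pos: [0.4585, 0.0708, 0.3115]
orientation: [-3.108, -0.456, 0.008]
force: [-0.1, -0.4, 0.0]
opening: 0.0006
```

```bash
python3 snap.py 8 wrist scene:140,300,150,270
python3 - <<'E'
from h import *
from plant import robot
s=robot.read_state();o=np.array(s["orientation"]);print(o, 2*np.arctan2(o[1],o[0]))
p=np.array(s["tool_pos"]); t=F(FX,[-.225,0,p[2]])[0]; print(t,slide(t-p))
E
```

```text
scene scale 4.875
9.0333 [0.4597 0.0704 0.3138] [ 0.62094604  0.02609664 -0.19297002]
[-3.10844395e+00 -4.54460150e-01  1.09196300e-03] -5.992838730385974
[0.45806154 0.07080511 0.31376631] [-0.00373984 -0.00206427  0.        ]
```

View pics/wrist8.png

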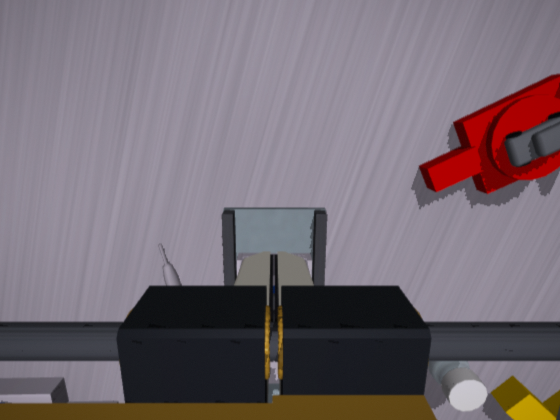

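View pics/scene8.png

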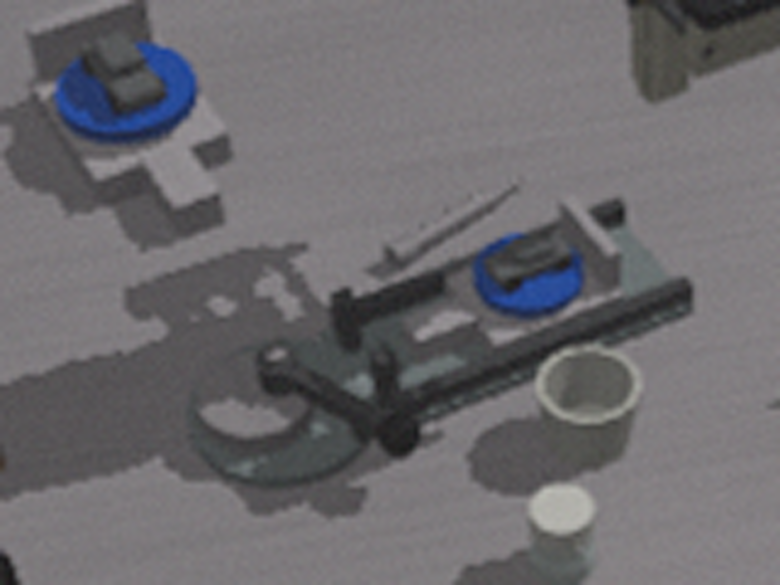

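Run:
```python
from h import *
from a import toF
for uv,z in [((240,256),.052),((240,256),.008),((274,207),.008)]:
    print(toF(ray(load("wrist8"),uv,z)))
# plate from top0 : rear edge of plate top, crop approx x 155-160,y 255 and 185,360
t=load("top0"); ct=lambda u,v:((u+.5)/5.6-.5+250,(v+.5)/5.6-.5+180)
for uv in [(158,255),(187,362)]: print(toF(ray(t,ct(*uv),.052)))
```

```text
cup [-0.12899787  0.09093736] vise [-0.17847356 -0.091219  ] [-0.09157664 -0.07243355]
-0.35 [ 0.4559 -0.1561] [-0.008 -0.067]
0.15 [ 0.4641 -0.1821] [ 0.019 -0.067]
0.65 [ 0.486  -0.2048] [ 0.047 -0.052]
1.15 [ 0.5205 -0.2145] [ 0.066 -0.022]
1.64 [ 0.5531 -0.2079] [0.069 0.011]
2.14 [ 0.5804 -0.1825] [0.053 0.045]
2.64 [ 0.5898 -0.1433] [0.018 0.065]
3.14 [ 0.5845 -0.1153] [-0.01   0.068]
start [ 0.4467814 -0.1521949] [-0.01453692 -0.0745757 ]
[0.09401242 1.91399234 0.        ] [0.32107336 1.19338909 0.        ]
[-0.20251714 -0.02479929]
[-0.18465754 -0.02932928]
[-0.22714866 -0.00093677]
[-0.18502473  0.0245341 ]
[-0.18661992 -0.02700217]
```

Request:
arm_command(
  motion=[
    {"slide":[-0.004,-0.002,0.08],"turn":[0,0,0]},
    {"slide":[0,0,0.08],"turn":[0,0,0]},
    {"slide":[0,0,0.06],"turn":[0,0,0]},
    {"slide":[0,0,0.03],"turn":[0,0,0]},
    {"slide":[0,0,0],"turn":[0,0,0]},
  ],
)

```text
t: 9.45
tool_pos: [0.4568, 0.0705, 0.2112]
orientation: [-3.108, -0.454, 0.007]
force: [-0.2, 0.2, -0.6]
opening: 0.0004
```

Request:
arm_command(
  motion=[
    {"slide":[0,0.01,0],"turn":[0,0,0]},
    {"slide":[0,0.01,0],"turn":[0,0,0]},
    {"slide":[0,0.01,0],"turn":[0,0,0]},
    {"slide":[0,0.01,0],"turn":[0,0,0]},
    {"slide":[0,0.01,0],"turn":[0,0,0]},
  ],
)

```text
t: 9.87
tool_pos: [0.4643, 0.0513, 0.2147]
orientation: [3.108, 0.455, 0.003]
force: [1.1, 0.4, 0.4]
opening: 0.0003
```

```bash
python3 snap.py 9 scene:140,300,150,270
```

```text
scene scale 4.875
9.9167 [0.4642 0.0509 0.2145] [-0.03383801 -0.41169083 -0.18736181]
```

View pics/scene9.png

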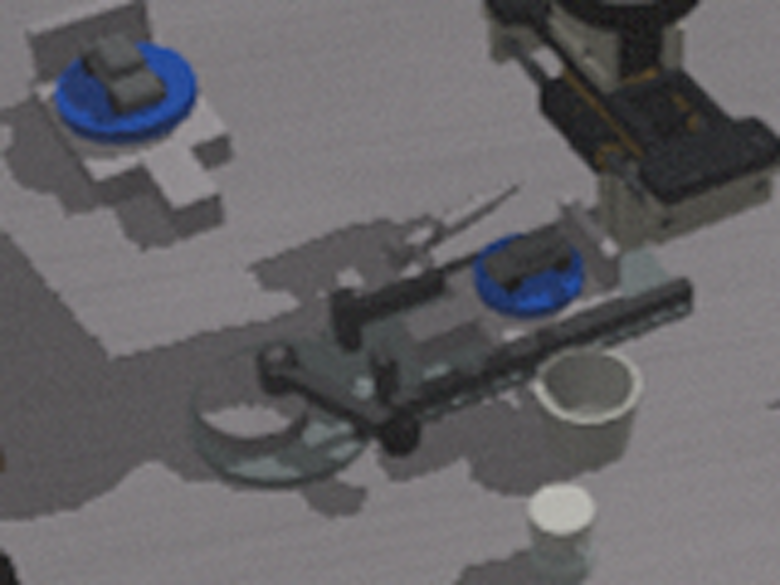

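The fingers are just behind the plate, around (620,230). I'll push forward at about 50 mm/s.

Request:
arm_command(
  motion=[
    {"slide":[0,0.01,0],"turn":[0,0,0]},
    {"slide":[0,0.01,0],"turn":[0,0,0]},
    {"slide":[0,0.01,0],"turn":[0,0,0]},
    {"slide":[0,0.01,0],"turn":[0,0,0]},
    {"slide":[0,0.01,0],"turn":[0,0,0]},
  ],
)

```text
t: 10.33
tool_pos: [0.4694, 0.0326, 0.2137]
orientation: [-3.108, -0.456, -0.0]
force: [-1.0, 2.3, 2.2]
opening: 0.0003
```

Request:
arm_command(
  motion=[
    {"slide":[0,0.01,0],"turn":[0,0,0]},
    {"slide":[0,0.01,0],"turn":[0,0,0]},
    {"slide":[0,0.01,0],"turn":[0,0,0]},
    {"slide":[0,0.01,0],"turn":[0,0,0]},
    {"slide":[0,0.01,0],"turn":[0,0,0]},
  ],
)

```text
t: 10.75
tool_pos: [0.4751, 0.0132, 0.2135]
orientation: [-3.108, -0.455, 0.0]
force: [-0.8, 4.0, 2.9]
opening: 0.0005
```

```bash
python3 snap.py 10 scene:140,300,150,270
python3 - <<'E'
from h import *
from plant import robot
p=np.array(robot.read_state()["tool_pos"]); t=F(FX,[-.1395,0,p[2]])[0]; print(slide(t-p)*.4)
E
```

```text
scene scale 4.875
10.8 [0.4752 0.0126 0.2135] [-0.35870942  0.18201429  0.74486721]
[7.52979170e-05 2.48562352e-02 0.00000000e+00]
```

View pics/scene10.png

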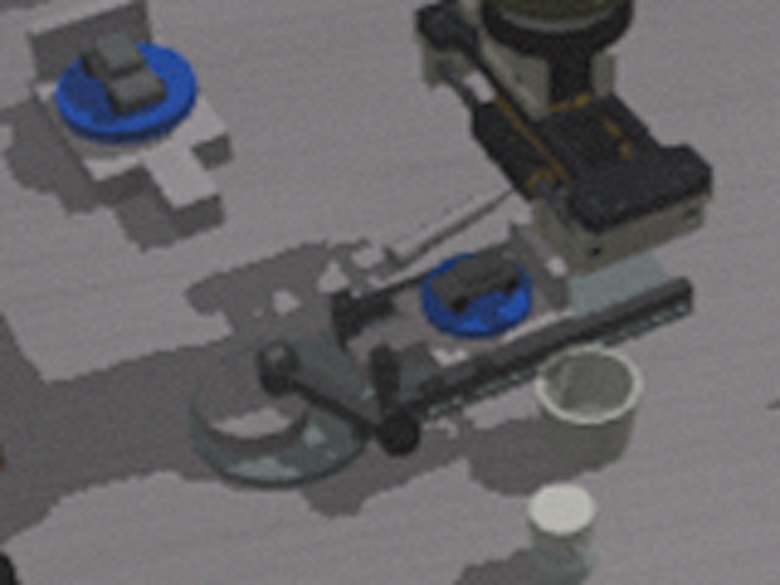

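The carriage is sliding true, with the turntable now at (476,295). About 25 mm remain.

Request:
arm_command(
  motion=[
    {"slide":[0,0.01,0],"turn":[0,0,0]},
    {"slide":[0,0.01,0],"turn":[0,0,0]},
    {"slide":[0,0.01,0],"turn":[0,0,0]},
    {"slide":[0,0.01,0],"turn":[0,0,0]},
    {"slide":[0,0.008,0],"turn":[0,0,0]},
  ],
)

```text
t: 11.22
tool_pos: [0.4805, -0.0053, 0.2134]
orientation: [3.108, 0.455, -0.0]
force: [-0.8, 1.9, 0.9]
opening: 0.0005
```

Request:
arm_command(
  motion=[
    {"slide":[0,0.005,0],"turn":[0,0,0]},
    {"slide":[0,0.004,0],"turn":[0,0,0]},
    {"slide":[0,0.003,0],"turn":[0,0,0]},
    {"slide":[0,0.003,0],"turn":[0,0,0]},
    {"slide":[0,0,0],"turn":[0,0,0]},
  ],
)

```text
t: 11.63
tool_pos: [0.482, -0.01, 0.2134]
orientation: [-3.107, -0.455, 0.001]
force: [-1.9, 6.7, 1.9]
opening: 0.0005
```

Request:
arm_command(
  motion=[
    {"slide":[0,0.004,0],"turn":[0,0,0]},
    {"slide":[0,0.003,0],"turn":[0,0,0]},
    {"slide":[0,0,0],"turn":[0,0,0]},
    {"slide":[0,0,0],"turn":[0,0,0]},
    {"slide":[0,0,0],"turn":[0,0,0]},
  ],
)

```text
t: 12.05
tool_pos: [0.4823, -0.0108, 0.2135]
orientation: [-3.103, -0.455, 0.002]
force: [-6.8, 20.0, 8.8]
opening: 0.0005
```

```bash
python3 snap.py 11 scene:140,300,150,270
python3 - <<'E'
from h import *
from plant import robot
p=np.array(robot.read_state()["tool_pos"]); t=F(FX,[-.1395,0,p[2]])[0]; print(slide(t-p)*.4)
E
```

```text
scene scale 4.875
12.1 [ 0.4823 -0.0108  0.2135] [-5.84723904 19.3348104   8.21672688]
[9.66943558e-05 3.39764527e-04 0.00000000e+00]
```

View pics/scene11.png

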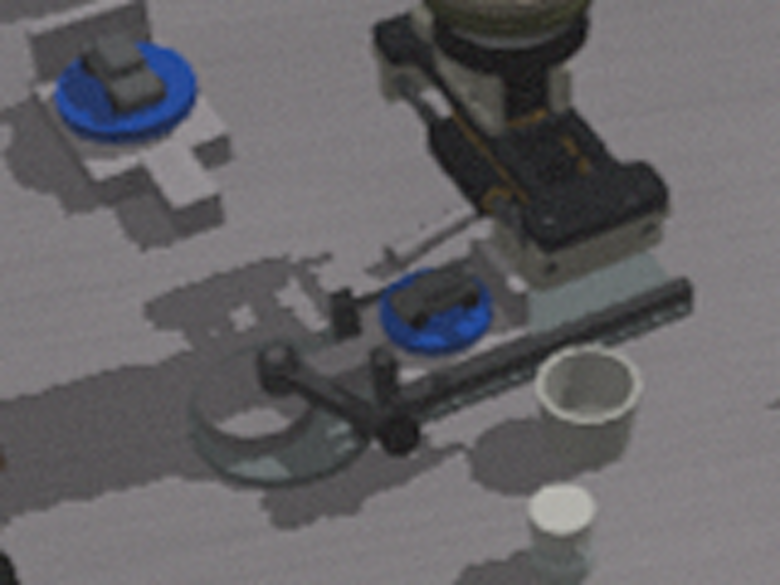

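The carriage is home: the resisting force rose to 20 N and the finger is within 0.4 mm of its predicted home position. Backing off straight, then up.

Request:
arm_command(
  motion=[
    {"slide":[0,-0.02,0],"turn":[0,0,0]},
    {"slide":[0,-0.04,0],"turn":[0,0,0]},
    {"slide":[0,-0.04,0],"turn":[0,0,0]},
    {"slide":[0,-0.02,-0.08],"turn":[0,0,0]},
    {"slide":[0,0,-0.1],"turn":[0,0,0]},
  ],
)

```text
t: 12.52
tool_pos: [0.4668, 0.0339, 0.2825]
orientation: [-3.107, -0.457, 0.013]
force: [1.2, -0.4, 0.2]
opening: 0.0005
```

Request:
arm_command(
  motion=[
    {"slide":[0,-0.1,-0.1],"turn":[0,0,0]},
    {"slide":[0,-0.1,-0.1],"turn":[0,0,0]},
    {"slide":[0,-0.1,0],"turn":[0,0,0]},
    {"slide":[0,-0.1,0],"turn":[0,0,0]},
    {"slide":[0,-0.1,0],"turn":[0,0,0]},
  ],
)

```text
t: 12.93
tool_pos: [0.4175, 0.2054, 0.3457]
orientation: [3.108, 0.454, 0.005]
force: [1.1, 0.2, -0.6]
opening: 0.0005
```

```bash
python3 snap.py 12 scene:140,300,150,270 top:250,390,180,285
```

```text
scene scale 4.875
top scale 5.571428571428571
13.0333 [0.4161 0.2084 0.3448] [ 0.06491384 -0.47278998  0.36666757]
```

View pics/scene12.png

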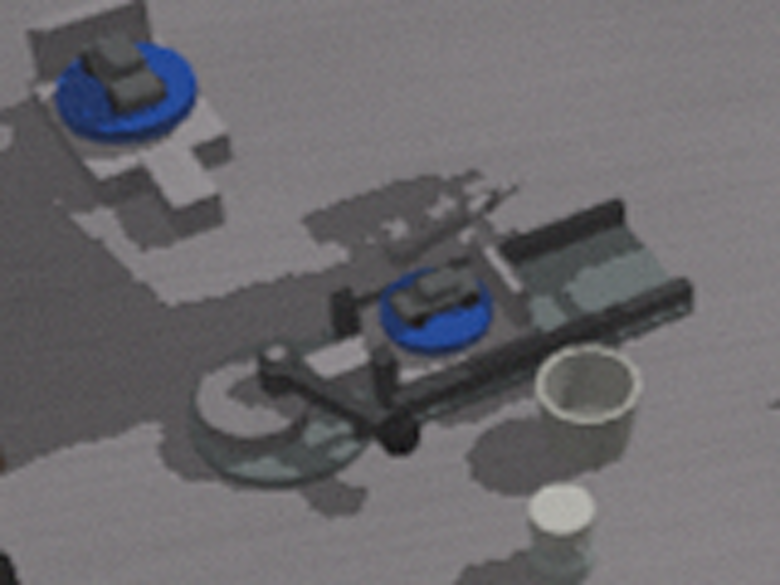

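View pics/top12.png

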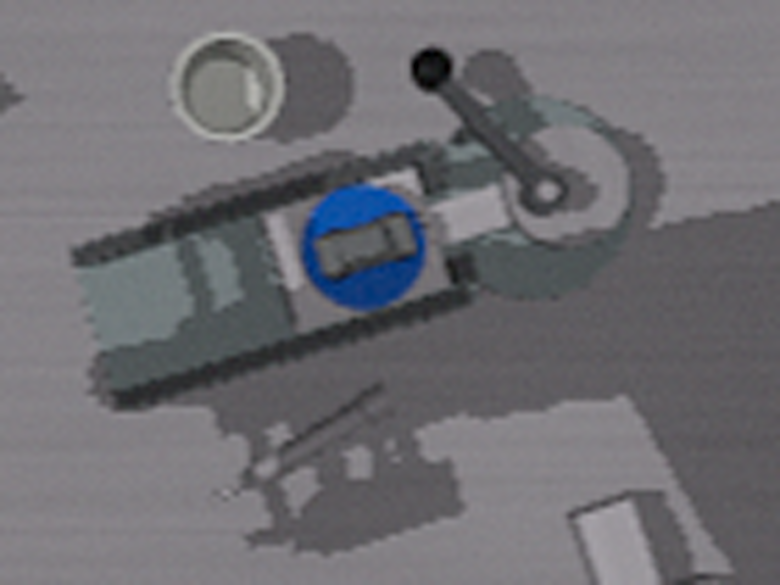

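Run:
```python
from h import *
s=5.5714; g=lambda u,v:f"{(u+.5)/s-.5+250},{(v+.5)/s-.5+180}"
import subprocess; print(subprocess.run(["python3","lev.py","top12",g(432,68),g(545,190)],capture_output=True,text=True).stdout)
from plant import robot
robot.close_job()
```

```text
[ 0.58235526 -0.0930402   0.0365    ]
hub [ 0.52275593 -0.1446617   0.044     ] r 0.07884706325396305 a 3.1285911804313233
0.07920675461537151 3.1269689852832703

the job is handed in; nothing more can be done
```

I turned the cam to its end stop, then pushed the carriage home, and handed the job in at about 13 s. The closed fingertips did all the pushing.

**Cam:** The lever went anticlockwise until it stopped, holding against 19 N, well above its turning resistance of about 3 N. The knob's position in the pictures put the cam at 3.13 to 3.15 rad, including 3.13 after the carriage push, so it had not moved back noticeably.

**Carriage:** I pushed it from behind until it stood against both stop posts, where the force held at about 20 N. The fingers ended 0.3 mm from the predicted home position. The last pictures show the shoulders at the posts and the nose just short of the cam's low point. The carriage is level.

**Other things:** In the last close-up pictures of the fixture area, the mixing cup, pin vise and larger blue carriage stand where they were. I did not compare the rest of the bench with the first pictures, but the arm worked only round the fixture.

**Checks that disagreed:** The carriage's starting distance differed by a few millimetres between the nose and the push plate. The cam readings scattered by about 0.02 rad. Neither affected the result.

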